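# Find the socket for the column nut of a microscope foot

## Robot

A 6-joint arm with a two-finger parallel gripper is mounted at the origin on the work surface. World frame = base frame: x ahead of the robot, y to its left, z up, the work surface at z = 0. Lengths are in mm, angles in degrees, forces in N, time in s.
With the tool pointing down it reaches from about 300 to 850 mm from the base axis. Payload 4.2 kg.
Tool frame: the origin (TCP) lies on the centre line of the jaws, within the pads' length; the fingertips stand 11 mm ahead of it and the grasp point (between the pads) lies 8 mm behind it; z points along the fingers, y is the direction in which the jaws open and shut (so a half turn about z gives the same grasp; the last joint's range is limited). The gripper opens to 91 mm and grips with 3 to 60 N. Pads are 32 mm wide; open, the fingers measure 118 mm over their backs; the gripper's body (76 mm by 178 mm) begins 60 mm behind the grasp point.
Start: joints at [-1.146, 18.312, 89.639, -0, 72.044, -1.146], TCP at [575.015, 0, 224.976] pointing down, gripper open.
Joint ranges: [-177.97, 177.97], [-48.28, 115.42], [12.27, 149.76], [-77.06, 257.06], [2.81, 150.46], [-146.56, 146.56]. Speed limits (degrees/s): [147.25, 147.25, 180, 180, 180, 180].

## Interface

Orientations are given as [roll, pitch, yaw] about the fixed x, y, z axes, in that order (R = Rz(yaw) Ry(pitch) Rx(roll)).
In Python, from workcell import env, grab_frame gives the robot as it stands. The module is installed in compiled form; this text tells all that it offers.
- The arm moves only by the tool arm_command, never from a script. Its argument "series" is one flat list of numbers, 6 for each row, row after row: the shift along the world's x, y, z each as a share of 400 mm, from -1 to 1, then the turn, a rotation vector about the world's x, y, z each as a share of 45 degrees, from -1 to 1. A call has 1 to 20 rows; each row shifts and turns the commanded pose from where the row before left it; what a row does not reach is not made up. A row lasts 1/12 s, in which the tool goes at most 41.7 mm and 7.16 degrees, less where a joint would pass 70% of its speed; a pose out of reach is approached as far as the arm can. A call with a number of a shift or a turn outside -1 to 1 is refused whole. A call with a gripper value outside its range is refused whole. "hand" is the opening, from 0 (shut) to 1 (fully open), set as the call begins (left out, the last holds). The fingers move at their own pace and stop on an object; "newtons" is the grip in N (left out, the last holds). Time passes only in rows, so rows that do not move let the fingers close. It gives the time, the measured TCP pose, the force and the opening at its end, in the units of the state.
- env.state(): the state, without advancing time (a new reading comes with each control period).
- grab_frame(name): name is "scene" or "side" or "wrist"; returns a dict with "frame" (420x560x3 uint8, red, green, blue), "intrinsics" (3x3 intrinsics, pixels), "R" (3x3) and "t" (3): a world point X has camera coordinates R X + t; the wrist camera has in their place "tool_from_camera" (4x4, takes a point from camera to tool coordinates, whose origin is the TCP and whose axes are the flange's). Camera axes: x right, y down, z forward; pixel columns grow to the right and rows downward; lengths in mm; the calibration is good to about 2 mm. A picture is of the moment at which its call begins: read the wrist's pose just before it. There is no depth.
- env.job_done(): hands the job in, once; it reports no verdict.
The state is a dict: "time_s": time; "qpos": joint angles; "qvel": joint speeds; "effort": joint torques, N m; "ee_pos": TCP position; "ee_rot": TCP orientation; "force": force on the tool from outside, world axes, zero at the start; "torque": the same for the moment, N m; "gripper_width": finger opening in mm.
Only numpy, scipy, OpenCV 4.12 (cv2) and the standard library are available. Lean on these libraries where they do the work, as an engineer would, in place of code of your own. Each camera call takes 0.05 s, during which the arm holds its last target.

## Task

Try the sockets from the tray on the hex nut of the microscope's foot until you have the one that fits, and finish holding it: fully down on the nut, upright and still gripped, not let go. Sockets that do not fit must stand upright in the tray at the end; leave the other things on the desk where they are.

Things in the scene. Friction and masses are not known exactly. Their poses are not given: they have to be found in the camera images.
- socket_a_mid (a point): One of three steel sockets, mouth down in the tray, 70 mm high, 0.2-0.5 kg. The point is its middle, 35 mm above the mouth; z up. Top 40 mm: square adapter head, 24 x 24 mm, faces square to x and y: grip here. Lower 30 mm: hexagonal skirt, two flats facing +x and -x. Skirt 24.4, 32.4 or 40.4 mm across flats: each socket another size, the names tell nothing of it.
- socket_b_mid (a point): One of three steel sockets, mouth down in the tray, 70 mm high, 0.2-0.5 kg. The point is its middle, 35 mm above the mouth; z up. Top 40 mm: square adapter head, 24 x 24 mm, faces square to x and y: grip here. Lower 30 mm: hexagonal skirt, two flats facing +x and -x. Hexagonal mouth 18 mm deep, 8 mm less across flats than the skirt, flats parallel to the skirt's.
- socket_c_mid (a point): One of three steel sockets, mouth down in the tray, 70 mm high, 0.2-0.5 kg. The point is its middle, 35 mm above the mouth; z up. Top 40 mm: square adapter head, 24 x 24 mm, faces square to x and y: grip here. Lower 30 mm: hexagonal skirt, two flats facing +x and -x. Size as for socket_a, mouth as for socket_b.
- nut_seat (a point): Axis of the foot's hex nut, at the foot's top, where a seated socket's mouth rests; z up. The nut is 14 mm high (top 2 mm chamfered), two flats facing +x and -x; 14, 22 or 30 mm across flats, differing from start to start. The matching socket drops over it to the foot's top, 1.2 mm play a side; a smaller one stops 14 mm too high on the nut, a larger one 8 mm too high on the collar.
- foot: Off-white microscope foot, fixed, 160 (x) x 200 (y) x 50 mm. Origin: centre of its underside. Nut axis at x +5, y +50 mm; black disc at x +20, y -50 mm. Round the nut a hexagonal collar, 8 mm high, 5 mm thick, flats parallel to the nut's, 2 mm clear of the matching socket's skirt.
- spare_block: Wooden block, fixed, 75 x 165 x 50 mm, standing beyond the foot, with two spare collared nuts of the other two sizes, of no use here. Origin: centre of its underside.
- tray_in (a point): Centre of the floor of the fixed aluminium tray, 3 mm above the desk; tray 100 (x) x 250 (y) mm outside, rim 10 mm above the desk, walls 3 mm. The sockets stand in a row along y, about 75 mm apart, within 10 mm of the middle line, their x axes within 0.2 rad of the tray's.
- eyepiece: Black eyepiece, 36 mm dia, 45 mm high, standing on the foot's black disc; leave it alone. Origin: centre of its underside.
- objective: Brass lens objective, 34 mm dia, 34 mm high, standing beyond the tray; leave it alone. Origin: centre of its underside.
There are look-alikes about, which are no part of the job. What is shaped like the part that bears socket_c_mid but blue or turquoise is not meant.

How it is judged:
By the outcome, as a careful person would: the job done as asked, in the order asked, and still so for the second after the job is handed in, while the arm keeps its last pose, push and grip.
It also fails if it takes over 72 s, if anything falls off the work surface, if the arm or the gripper's body presses on something with over 40 N, if the wrist force passes 120 N, or if a joint passes its speed limit or range.

## Working session

There is one attempt and no reset: what is moved stays moved. The work goes in short steps, Python scripts to look and compute and a tool call to move; the robot and the scene stay as the last step left them, time stands still between calls to the robot, and variables do not carry over. Pictures are saved under pics/ and viewed, and the job is handed in when it is done.

Besides the shell and the picture viewer there is one more tool, called after "Emit:" as a command line: name --argument value ..., lists and objects as JSON in quotes. arm_command: Moves the arm, as the interface text tells. Shift numbers are shares of 400 mm and turn numbers shares of 45 degrees, none past 1 either way. Its arguments: {"type":"object","properties":{"series":{"type":"array"},"hand":{"type":"number"},"newtons":{"type":"number"}},"required":["series"]}

```bash
mkdir -p pics; cat > h.py <<'E'
import numpy as np, cv2
from workcell import env, grab_frame
def snap(n,f):
    s=env.state(); d=grab_frame(n); cv2.imwrite('pics/'+f,cv2.cvtColor(d['frame'],cv2.COLOR_RGB2BGR)); np.savez('pics/'+f+'.npz',pos=s['ee_pos'],rot=s['ee_rot'],**d); return s,d
E
python3 - <<'E'
from h import *
for n in ['scene','side','wrist']:
    s,d=snap(n,n+'1.png')
    print(n,d['intrinsics'].tolist(),{k:np.round(d[k],3).tolist() for k in d if k in('R','t','tool_from_camera')})
print(s)
E
```

```text
scene [[443.32560111223864, 0.0, 281.5891700045875], [0.0, 443.32560111223864, 203.53092419903857], [0.0, 0.0, 1.0]] {'R': [[0.716, 0.698, -0.002], [0.551, -0.567, -0.612], [-0.428, 0.437, -0.791]], 't': [-391.074, -261.899, 1134.215]}
side [[510.8296813939672, 0.0, 279.9548730104683], [0.0, 510.8296813939672, 204.30337862999596], [0.0, 0.0, 1.0]] {'R': [[0.848, -0.53, -0.007], [-0.302, -0.473, -0.828], [0.436, 0.704, -0.561]], 't': [-466.135, 221.644, 888.133]}
wrist [[304.78998900535026, 0.0, 279.54718048103155], [0.0, 304.78998900535026, 208.99757363694363], [0.0, 0.0, 1.0]] {'tool_from_camera': [[-0.001, -0.967, -0.256, 71.094], [1.0, -0.001, -0.001, 0.918], [0.0, -0.256, 0.967, -159.789], [0.0, 0.0, 0.0, 1.0]]}
{'time_s': 0.1, 'qpos': array([-1.14521918e+00,  1.83474980e+01,  8.96987825e+01, -1.41959845e-03,
        7.20441567e+01, -1.14533508e+00]), 'qvel': array([-0.01153792, -0.04575088, -0.19332436,  0.01705274, -0.01471441,
       -0.01149133]), 'effort': array([ 5.01049108e-04, -4.13330913e+01, -2.32510239e+01,  7.29743019e-02,
        4.21804120e-02, -4.88014211e-05]), 'ee_pos': array([5.74568717e+02, 8.72351925e-03, 2.24213449e+02]), 'ee_rot': array([-1.79909554e+02, -4.58212412e-04,  9.00005542e+01]), 'force': array([0.4869995 , 0.62343871, 1.13761159]), 'torque': array([-0.02116545, -0.00669182, -0.00256432]), 'gripper_width': 91.16586148132012}
```

View pics/scene1.png

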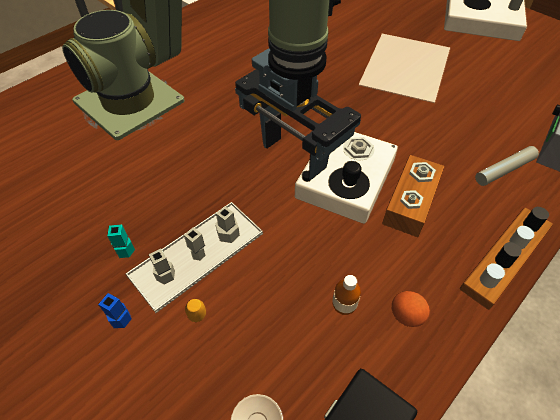

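View pics/side1.png

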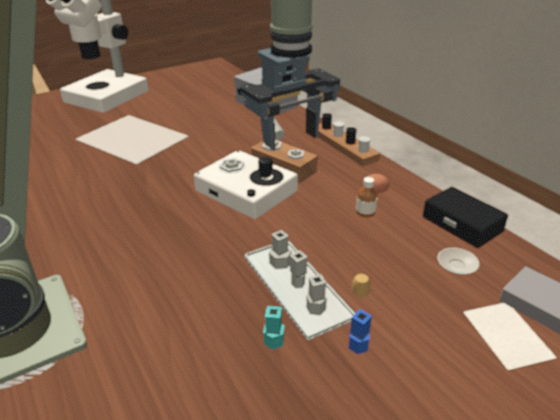

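View pics/wrist1.png

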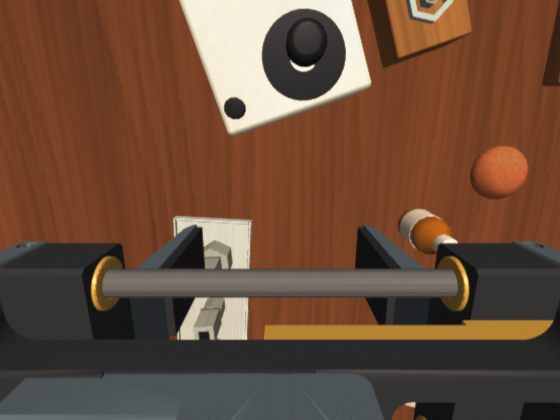

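The scene view shows the tray with three grey sockets at about (162,265), (195,243) and (227,222). The foot's nut is at (359,147), with the eyepiece in front of it. I'll enlarge to measure.

```bash
python3 - <<'E'
import cv2
a=cv2.imread('pics/scene1.png'); b=cv2.imread('pics/side1.png')
cv2.imwrite('pics/z1.png',cv2.resize(a[190:320,110:280],None,fx=4.6,fy=4.6,interpolation=cv2.INTER_CUBIC))
cv2.imwrite('pics/z2.png',cv2.resize(b[220:340,235:365],None,fx=5,fy=5,interpolation=cv2.INTER_CUBIC))
cv2.imwrite('pics/z3.png',cv2.resize(a[120:240,290:450],None,fx=5,fy=5,interpolation=cv2.INTER_CUBIC))
cv2.imwrite('pics/z4.png',cv2.resize(b[130:220,185:325],None,fx=5.5,fy=5.5,interpolation=cv2.INTER_CUBIC))
E
```

```text
(no output)
```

View pics/z1.png

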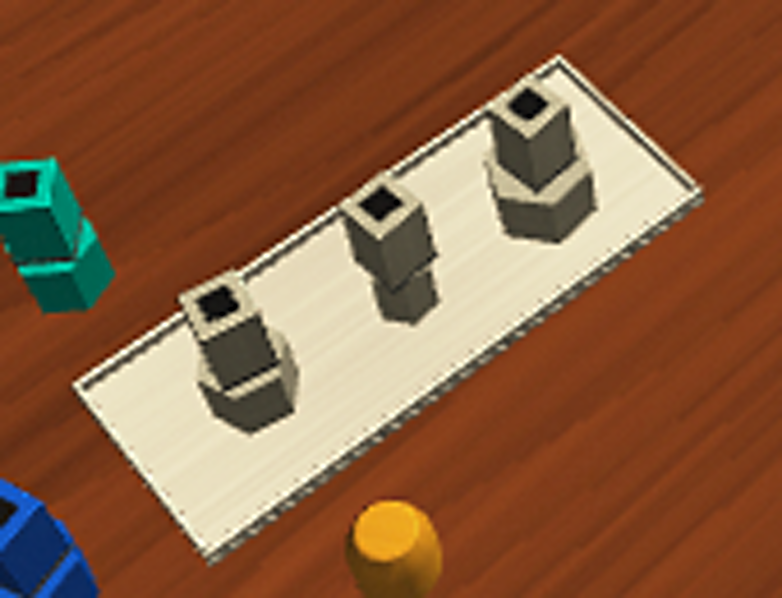

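View pics/z2.png

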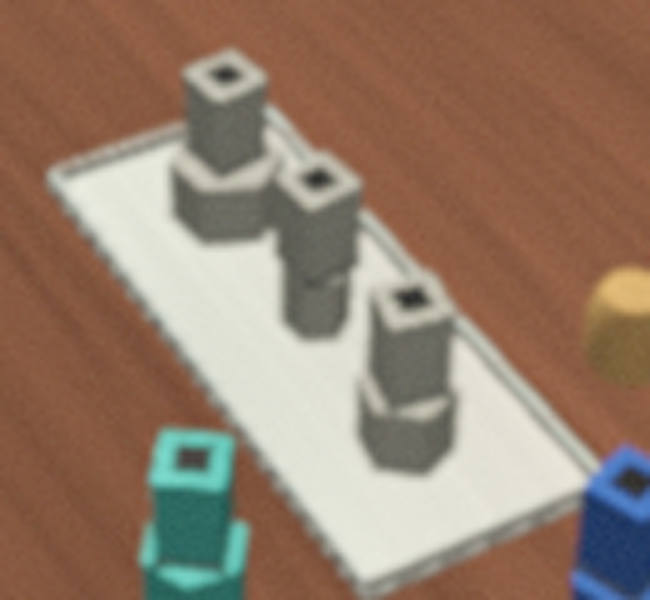

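View pics/z3.png

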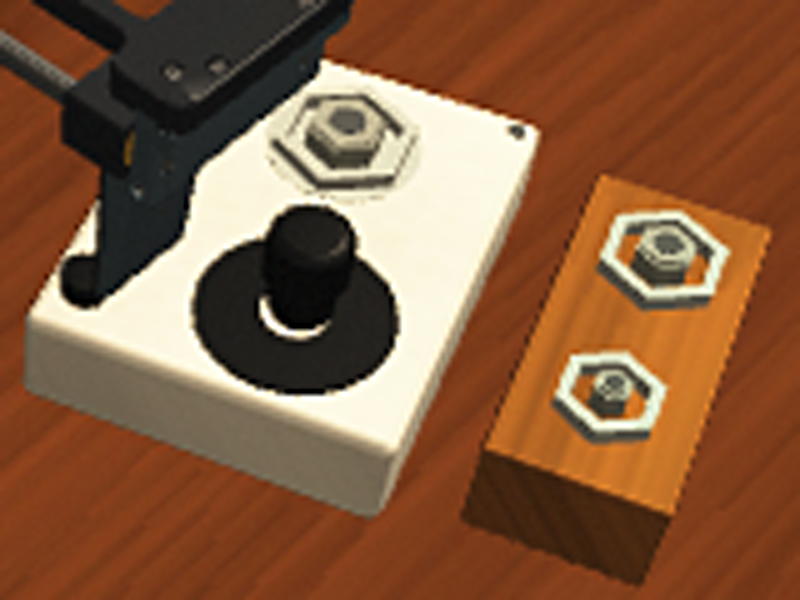

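View pics/z4.png

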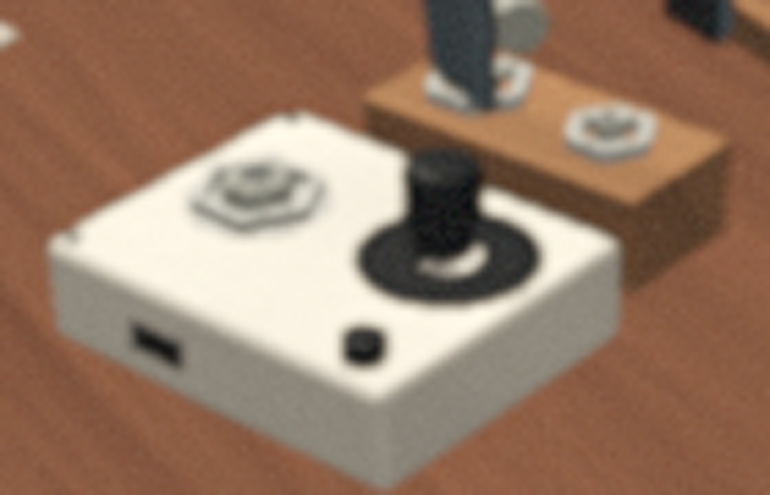

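```bash
cat >> h.py <<'E'
def unz(p,f,off): return (np.array(p,float)+.5)/f-.5+np.array(off)
def ray(d,p,pos=None,rot=None):
    K=d['intrinsics']; v=np.linalg.solve(K,[p[0],p[1],1.])
    if 'R' in d: return -d['R'].T@d['t'], d['R'].T@v
    from scipy.spatial.transform import Rotation as Ro
    Rt=Ro.from_euler('xyz',rot,degrees=True).as_matrix(); T=d['tool_from_camera']
    return Rt@T[:3,3]+pos, Rt@T[:3,:3]@v
def tri(rs):
    A=np.zeros((3,3));b=np.zeros(3)
    for o,v in rs:
        v=v/np.linalg.norm(v);P=np.eye(3)-np.outer(v,v);A+=P;b+=P@o
    X=np.linalg.solve(A,b); return X,[np.linalg.norm(np.cross(X-o,v/np.linalg.norm(v))) for o,v in rs]
def plane(r,z): o,v=r; return o+v*(z-o[2])/v[2]
def load(f):
    d=dict(np.load('pics/'+f+'.npz')); return d
E
python3 - <<'E'
from h import *
S=load('scene1.png');D=load('side1.png')
for n,a,b in [('A',(217,304),(412,299)),('B',(381,203),(318,179)),('C',(527,104),(226,75))]:
    print(n,*tri([ray(S,unz(a,4.6,(110,190))),ray(D,unz(b,5,(235,220)))]))
print('nut',*tri([ray(S,unz((349,121),5,(290,120))),ray(D,unz((262,183),5.5,(185,130)))]))
print('eye',*tri([ray(S,unz((310,232),5,(290,120))),ray(D,unz((445,163),5.5,(185,130)))]))
# tray corners at rim z=10
for p in [(560,58),(702,193),(209,562),(75,384)]: print('tray',plane(ray(S,unz(p,4.6,(110,190))),10))
# foot corners top
for p in [(540,130),(388,448),(28,318)]: print('foot',plane(ray(S,unz(p,5,(290,120))),50))
# collar outlines (top, z58)
for nm,z,L in [('footcollar',58,[(300,100),(358,92),(418,140),(388,188),(315,182),(270,128)]),('nut',64,[(310,108),(352,97),(384,120),(377,152),(345,166),(308,142)]),
  ('sp1',58,[(613,216),(680,211),(730,252),(712,307),(650,295),(600,258)]),('sp2',58,[(567,353),(622,350),(665,383),(652,433),(595,434),(555,396)])]:
    P=np.array([plane(ray(S,unz(p,5,(290,120))),z)[:2] for p in L]); print(nm,P.mean(0).round(1),[round(np.linalg.norm(P[i]-P[i+3]),1) for i in range(3)])
E
```

```text
A [ 476.51120749 -238.22710537   72.98826504] [np.float64(0.8030377948171092), np.float64(0.8030377948170538)]
B [ 484.98079475 -166.48901944   72.94189103] [np.float64(1.0148441480239219), np.float64(1.0148441480239376)]
C [489.63227982 -95.03829512  73.09921676] [np.float64(1.07009758198904), np.float64(1.0700975819890637)]
nut [553.36122253 230.69762045  60.72370733] [np.float64(3.410181406999315), np.float64(3.4101814069992984)]
eye [598.2812185  141.80586071  97.09780377] [np.float64(1.3347681895116406), np.float64(1.3347681895116639)]
tray [439.84947272 -40.12164395  10.        ]
tray [538.47523481 -46.61889561  10.        ]
tray [ 525.59988043 -294.34796273   10.        ]
tray [ 424.4092615  -286.77826515   10.        ]
foot [608.20261437 298.16533426  50.        ]
foot [667.17459699 113.73296442  50.        ]
foot [522.02794312  64.61924797  50.        ]
footcollar [553.4 227.1] [np.float64(61.7), np.float64(59.3), np.float64(63.2)]
nut [555.3 226.6] [np.float64(36.9), np.float64(42.0), np.float64(36.2)]
sp1 [690.6 265.6] [np.float64(58.6), np.float64(51.0), np.float64(54.0)]
sp2 [714.8 190.5] [np.float64(47.6), np.float64(45.6), np.float64(44.6)]
```

The foot's collar measures about 61 mm across corners, against an expected 62.8 mm for the 40.4 mm socket. The two spare collars measure 54 and 46 mm. So the nut is the 30 mm one, and C at (490,-95) looks like the widest socket. Next I'll look at the nut with the wrist camera.

Emit:
arm_command --series '[-0.011,0.08,0,0,0,0,-0.011,0.08,0,0,0,0,-0.011,0.08,0,0,0,0,-0.011,0.08,0,0,0,0,-0.011,0.08,0,0,0,0,0,0,0,0,0,0,0,0,0,0,0,0,0,0,0,0,0,0]'

```text
time_s: 0.82
ee_pos: [552.9, 159.6, 224.7]
ee_rot: [-180.0, 0.0, 90.0]
force: [-0.3, -0.1, 0.1]
gripper_width: 91.3
```

```bash
python3 - <<'E'
from h import *
s,d=snap('wrist','w2.png'); print(s['ee_pos'],s['ee_rot'],s['force'])
E
```

```text
[552.88532989 159.62031918 224.69403977] [-1.79975372e+02  4.75173203e-02  9.00297668e+01] [-0.28801387 -0.09517361  0.07436021]
```

Emit:
arm_command --series '[0,-0.08,-0.03,0,0,0,0,0,-0.03,0,0,0,0,0,0,0,0,0,0,0,0,0,0,0,0,0,0,0,0,0]'

```text
time_s: 1.28
ee_pos: [553.5, 127.6, 201.6]
ee_rot: [179.9, -0.0, 89.9]
force: [0.7, 0.2, 0.8]
gripper_width: 90.9
```

```bash
python3 - <<'E'
from h import *
s,d=snap('wrist','w3.png'); print(s['ee_pos'],s['ee_rot'],s['force'])
E
```

```text
[553.52062245 127.6482547  201.56959446] [ 1.79943903e+02 -2.19873293e-02  8.99430241e+01] [0.67784133 0.20560443 0.77231462]
```

View pics/w2.png

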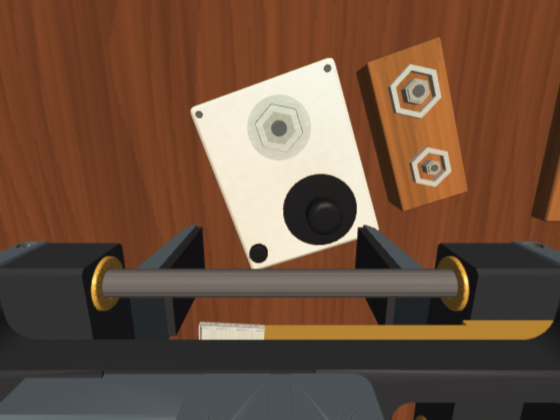

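View pics/w3.png

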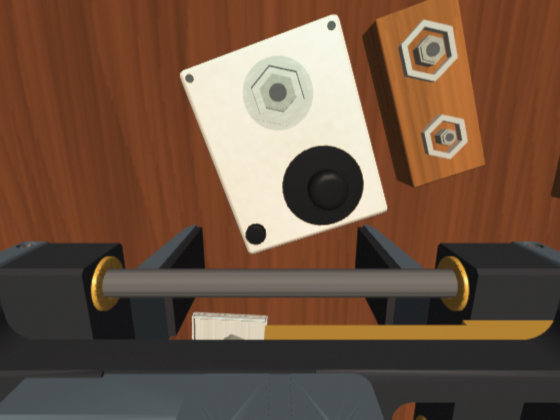

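Wrist views: the nut's dark centre is at (279,128), then (278,93); the foot's corners are clear. Zooming in.

```bash
python3 - <<'E'
import cv2,numpy as np
a=cv2.imread('pics/w2.png')[85:170,235:325]; b=cv2.imread('pics/w3.png')[48:138,232:327]
f=lambda i: cv2.resize(cv2.convertScaleAbs(np.clip(i.astype(float),120,255)-0,alpha=1),(600,600*i.shape[0]//i.shape[1]),interpolation=cv2.INTER_CUBIC)
def st(i):
    g=cv2.cvtColor(i,cv2.COLOR_BGR2GRAY).astype(float); g=np.clip((g-90)*1.6,0,255).astype(np.uint8); return cv2.resize(g,None,fx=6,fy=6,interpolation=cv2.INTER_CUBIC)
cv2.imwrite('pics/z5.png',st(a)); cv2.imwrite('pics/z6.png',st(b))
E
```

```text
(no output)
```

View pics/z5.png

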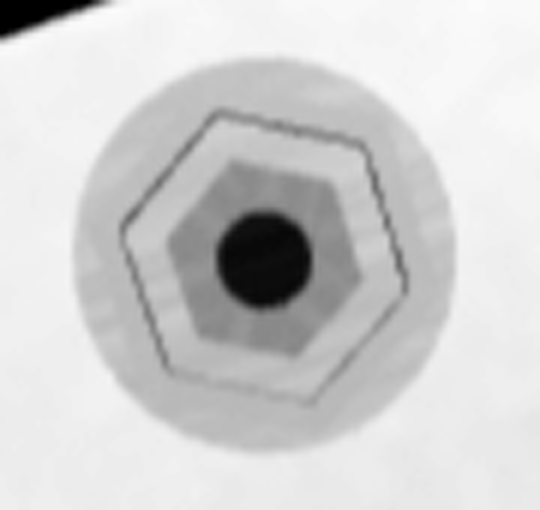

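View pics/z6.png

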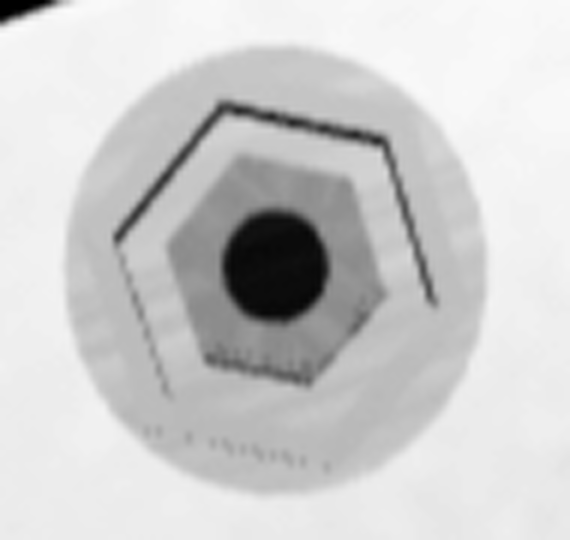

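```bash
python3 - <<'E'
from h import *
W2=load('w2.png');W3=load('w3.png')
R=lambda d,p: ray(d,p,d['pos'],d['rot'])
z5=[(232,160),(333,183),(362,275),(297,356),(200,337),(167,243)]; z6=[(243,155),(351,180),(386,294),(310,383),(207,360),(167,243)]
c5=[(219,110),(361,148),(407,289),(315,405),(170,372),(122,230)]; c6=[(223,105),(385,140),(434,302)]
u5=lambda p:unz(p,6,(235,85)); u6=lambda p:unz(p,6,(232,48))
print('disc',*tri([R(W2,u5((263,259))),R(W3,u6((275,266)))]))
P=[tri([R(W2,u5(a)),R(W3,u6(b))])[0] for a,b in zip(z5,z6)]; print(np.round(P,1),np.mean(P,0))
def hexyaw(P):
    P=np.array(P)[:,:2];c=P.mean(0);e=np.roll(P,-1,0)-P
    a=np.degrees(np.arctan2(e[:,1],e[:,0]))
    return c.round(1),((a+30)%60).round(1),(np.linalg.norm(P-c,axis=1)*2*.866).round(1)
for nm,d,u,L in [('5',W2,u5,z5),('6',W3,u6,z6)]:
    print(nm,hexyaw([plane(R(d,u(p)),64) for p in L]))
print('collar',hexyaw([plane(R(W2,u5(p)),58) for p in c5]))
# foot corners
for p,q in [((192,110),(181,72)),((334,58),(339,15)),((379,228),(386,209)),((253,268),(251,252))]:
    print('foot',tri([R(W2,p),R(W3,q)])[0].round(1),plane(R(W2,p),50).round(1),plane(R(W3,q),50).round(1))
E
```

```text
disc [552.5330423  231.1077195   63.05750123] [np.float64(0.10617206747847319), np.float64(0.10617206747847308)]
[[547.5 247.3  60.5]
 [564.2 243.5  61.9]
 [570.2 228.4  49.2]
 [558.3 214.5  53.5]
 [541.5 217.9  55.7]
 [536.5 233.7  69.4]] [553.03907066 230.86499634  58.3674971 ]
5 (array([552.8, 231. ]), array([17.7, 18.7, 20.8, 19.1, 19.3, 20.4]), array([29.5, 29.2, 28.8, 29.2, 29.4, 29.1]))
6 (array([553. , 230.4]), array([17.8, 18.6, 18.1, 17.9, 19.1, 16.7]), array([29.6, 29.4, 29.4, 29.8, 29.5, 29.8]))
collar (array([552.9, 230.8]), array([15.7, 19.5, 21.4, 17.4, 18.3, 19.3]), array([44.7, 42.6, 43.2, 45.1, 43.7, 43.6]))
foot [465.2 248.4  61.8] [462.1 249.1  50. ] [461.6 250.4  50. ]
foot [609.7 300.3  42. ] [608.2 298.7  50. ] [608.5 297.8  50. ]
foot [684.7 103.1   1.4] [668.3 119.3  50. ] [666.9 116.1  50. ]
foot [520.   57.6  26.6] [521.7  68.9  50. ] [523.   67.6  50. ]
```

Nut: centre (552.7, 230.9), yaw about 18.4°, about 29.5 mm across flats at its top, so it is the 30 mm nut. Now the sockets.

Emit:
arm_command --series '[-0.02,-0.0875,0,0,0,0,-0.02,-0.0875,0,0,0,0,-0.02,-0.0875,0,0,0,0,-0.02,-0.0875,0,0,0,0,-0.02,-0.0875,0,0,0,0,-0.02,-0.0875,0,0,0,0,-0.02,-0.0875,0,0,0,0,-0.02,-0.0875,0,0,0,0,0,0,0,0,0,0,0,0,0,0,0,0,0,0,0,0,0,0]'

```text
time_s: 2.25
ee_pos: [489.5, -151.6, 201.4]
ee_rot: [179.9, -0.0, 90.0]
force: [0.4, -0.3, 0.3]
gripper_width: 91.2
```

```bash
python3 - <<'E'
from h import *
s,d=snap('wrist','w4.png'); print(s['ee_pos'],s['ee_rot'],s['force'])
E
```

```text
[ 489.45345207 -151.56278857  201.44987356] [ 1.79934786e+02 -2.34264552e-02  8.99839785e+01] [ 0.40089385 -0.3400419   0.32356153]
```

Emit:
arm_command --series '[0,-0.1,0,0,0,0,0,-0.05,0,0,0,0,0,0,0,0,0,0,0,0,0,0,0,0,0,0,0,0,0,0]'

```text
time_s: 2.72
ee_pos: [489.3, -210.4, 200.9]
ee_rot: [-180.0, -0.1, 90.1]
force: [-0.1, -0.4, -0.0]
gripper_width: 91.5
```

```bash
python3 - <<'E'
from h import *
s,d=snap('wrist','w5.png'); print(s['ee_pos'],s['ee_rot'],s['force'])
E
```

```text
[ 489.26658973 -210.4000927   200.91271329] [-1.79988026e+02 -5.26744632e-02  9.00903834e+01] [-0.09688128 -0.39609614 -0.02309549]
```

View pics/w4.png

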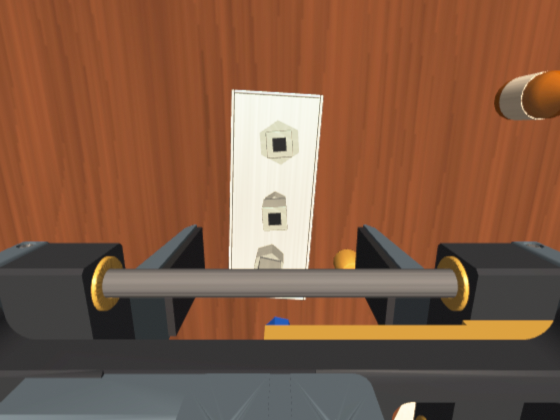

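View pics/w5.png

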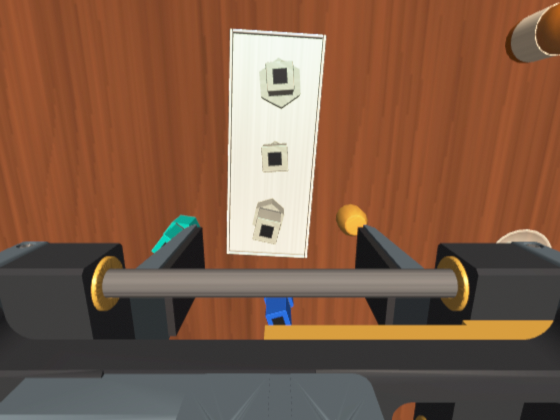

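The three sockets are in a row: C's top hole at (279,144) then (280,76), B at (275,218) then (275,158), A at (266,231). I'll refine C.

```bash
python3 - <<'E'
from h import *
def st(i):
    g=cv2.cvtColor(i,cv2.COLOR_BGR2GRAY).astype(float); g=np.clip((g-60)*1.4,0,255).astype(np.uint8); return cv2.resize(g,None,fx=10,fy=10,interpolation=cv2.INTER_CUBIC)
for f,(x,y),o in [('w4.png',(253,115),'z7.png'),('w5.png',(253,52),'z8.png')]:
    i=cv2.imread('pics/'+f); cv2.imwrite('pics/'+o,st(i[y:y+58,x:x+54]))
# hole centres
res={}
for f in ['w4.png','w5.png']:
    d=load(f); g=cv2.cvtColor(d['frame'],cv2.COLOR_RGB2GRAY)
    m=((g<60).astype(np.uint8)); m[:, :240]=0; m[:,310:]=0; m[235:]=0
    c,_=cv2.findContours(m,cv2.RETR_EXTERNAL,cv2.CHAIN_APPROX_NONE)
    for k in c:
        if 60<cv2.contourArea(k)<400:
            r=cv2.minAreaRect(k); w=np.array([255.-g.astype(float)])[0]
            x,y,ww,hh=cv2.boundingRect(k); print(f,np.round(r[0],1),np.round(r[1],1),r[2],cv2.contourArea(k)); res.setdefault(f,[]).append(r[0])
E
```

```text
w4.png [274.  218.5] [ 9. 10.] 90.0 88.0
w4.png [279.  144.5] [11. 10.] 90.0 103.5
w5.png [266.5 230. ] [ 8. 11.] 90.0 75.0
w5.png [274.5 158.5] [11. 11.] 90.0 107.0
```

View pics/z7.png

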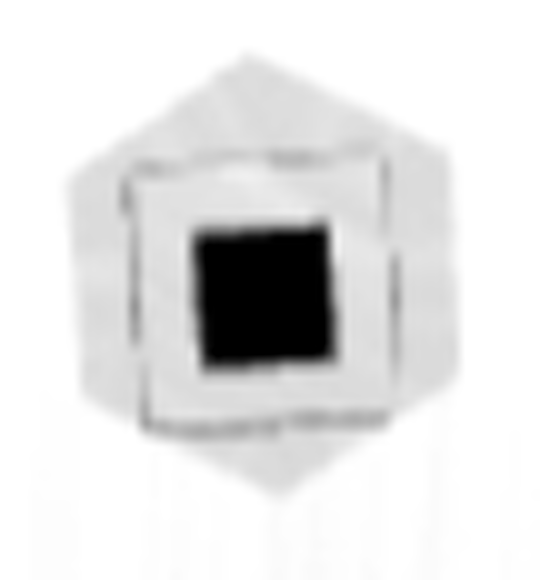

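View pics/z8.png

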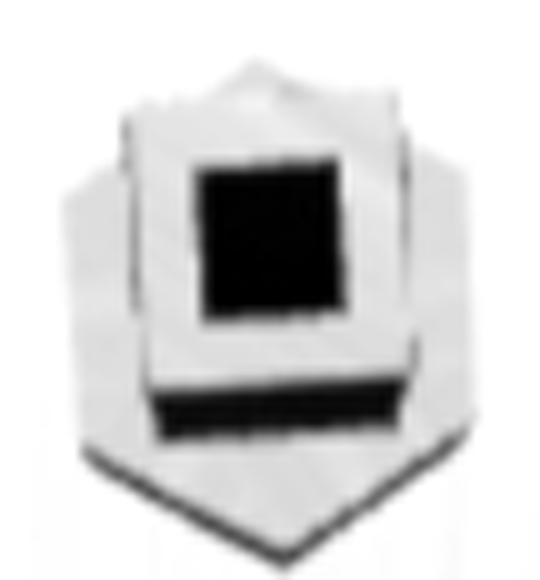

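```bash
python3 - <<'E'
from h import *
A=load('w4.png');B=load('w5.png')
R=lambda d,p: ray(d,p,d['pos'],d['rot'])
uA=lambda p:unz(p,10,(253,115)); uB=lambda p:unz(p,10,(253,52))
hA=[(195,232),(327,226),(337,360),(203,367)];hB=[(195,168),(337,162),(347,308),(203,318)]
sA=[(125,165),(385,148),(397,418),(145,432)];sB=[(127,103),(395,92),(410,380),(147,390)]
P=[tri([R(A,uA(a)),R(B,uB(b))])[0] for a,b in zip(sA,sB)];print(np.round(P,1),np.mean(P,0))
P=[tri([R(A,uA(a)),R(B,uB(b))])[0] for a,b in zip(hA,hB)];print(np.round(P,1),np.mean(P,0))
def sq(P):
    P=np.array(P)[:,:2]; e=np.roll(P,-1,0)-P; return P.mean(0).round(1),((np.degrees(np.arctan2(e[:,1],e[:,0]))+45)%90-45).round(1),np.linalg.norm(e,axis=1).round(1)
for d,u,s in [(A,uA,sA),(A,uA,hA),(B,uB,sB),(B,uB,hB)]: print(sq([plane(R(d,u(p)),73) for p in s]))
k=[(249,52),(447,152),(458,378),(278,497),(83,392),(68,182)]
P=np.array([plane(R(A,uA(p)),33)[:2] for p in k]);e=np.roll(P,-1,0)-P;a=np.degrees(np.arctan2(e[:,1],e[:,0]))
print(P.mean(0),((a+30+30)%60-30).round(1),(np.linalg.norm(P-P.mean(0),axis=1)*2*.866).round(1))
E
```

```text
[[ 477.2  -82.9   69.5]
 [ 501.1  -81.4   66.4]
 [ 502.3 -105.9   71.9]
 [ 478.9 -107.    73.9]] [489.874477   -94.29547189  70.42785244]
[[ 483.5  -88.8   73.4]
 [ 495.7  -88.3   73.2]
 [ 496.6 -100.3   74.7]
 [ 484.1 -101.    73.7]] [489.97367877 -94.63086132  73.76873497]
(array([489.8, -94.3]), array([3.6, 3.1, 3.1, 3.7]), array([23.9, 24.5, 23.6, 24.3]))
(array([490. , -94.7]), array([2.5, 4.6, 2.9, 3.1]), array([12.2, 12.2, 12.5, 12.3]))
(array([489.9, -94.8]), array([2.2, 3.9, 2.1, 3.7]), array([23.2, 23.4, 23.3, 23.4]))
(array([490. , -94.5]), array([2.3, 4.6, 3.7, 3. ]), array([12.4, 11.9, 12.7, 12.2]))
[489.8022263 -94.6693217] [4.  3.7 3.3 1.7 3.2 4.5] [39.6 39.8 40.  39.9 39.2 39.3]
```

C is the right size: skirt about 40 mm, centre (489.9, -94.6), yaw 3.3°, top at z 73. Moving above it.

Emit:
arm_command --series '[0.0,0.095,0,0,0,0.0733,0,0.095,0,0,0,0,0,0.095,0,0,0,0,0,0,0,0,0,0,0,0,0,0,0,0,0,0,0,0,0,0,0,0,0,0,0,0]' --newtons 40

```text
time_s: 3.35
ee_pos: [489.1, -98.3, 201.1]
ee_rot: [180.0, 0.0, 93.3]
force: [0.2, -0.3, -0.0]
gripper_width: 91.2
```

```bash
python3 - <<'E'
from h import *
for k in range(3):
    s,d=snap('wrist','w6.png'); print(s['ee_pos'],s['ee_rot'])
E
```

```text
[489.11759611 -98.31114271 201.07076234] [1.79982286e+02 2.25499737e-02 9.33001838e+01]
[489.09348222 -98.63105044 201.01876834] [1.79986665e+02 1.54741725e-02 9.32533724e+01]
[489.06181191 -98.791366   200.95052421] [1.79993174e+02 9.40166866e-03 9.32286066e+01]
```

Emit:
arm_command --series '[0.002,0.009,-0.0625,0,0,0,0,0,-0.0625,0,0,0,0,0,-0.0625,0,0,0,0,0,-0.0625,0,0,0,0,0,-0.05,0,0,0,0,0,-0.04,0,0,0,0,0,-0.025,0,0,0,0,0,-0.0125,0,0,0,0,0,0,0,0,0,0,0,0,0,0,0]'

```text
time_s: 4.33
ee_pos: [490.3, -94.8, 50.5]
ee_rot: [179.9, 0.0, 93.3]
force: [-0.1, -0.8, 1.1]
gripper_width: 91.2
```

```bash
python3 - <<'E'
from h import *
s,d=snap('wrist','w7.png'); print(s['ee_pos'],s['ee_rot'],s['force'])
snap('scene','s7.png');snap('side','d7.png')
a=cv2.imread('pics/s7.png')[180:310,110:280];b=cv2.imread('pics/d7.png')[180:310,200:370]
cv2.imwrite('pics/z9.png',cv2.resize(np.hstack([a,b]),None,fx=2.3,fy=2.3,interpolation=cv2.INTER_CUBIC))
E
```

```text
[490.33821207 -94.7757711   50.46110837] [1.79940623e+02 1.45122840e-02 9.32697259e+01] [-0.07230018 -0.83595051  1.10502905]
```

View pics/z9.png

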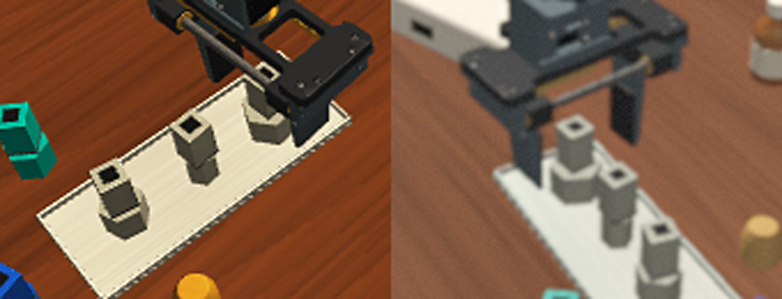

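C stands centred between the fingers (scene at about (265,100) of the crop, side at (577,155)). Gripping.

Emit:
arm_command --series '[0,0,0,0,0,0,0,0,0,0,0,0,0,0,0,0,0,0,0,0,0,0,0,0,0,0,0,0,0,0,0,0,0,0,0,0,0,0,0,0,0,0,0,0,0,0,0,0,0,0,0,0,0,0,0,0,0,0,0,0,0,0,0,0,0,0,0,0,0,0,0,0]' --hand 0 --newtons 45

```text
time_s: 5.48
ee_pos: [489.6, -94.4, 49.9]
ee_rot: [-180.0, -0.0, 93.3]
force: [-1.8, 0.6, 0.4]
gripper_width: 23.9
```

Emit:
arm_command --series '[0,0,0.0125,0,0,0,0,0,0.025,0,0,0,0,0,0.05,0,0,0,0,0,0.0625,0,0,0,0,0,0.0625,0,0,0,0,0,0.0625,0,0,0,0,0,0.05,0,0,0,0,0,0.025,0,0,0,0,0,0,0,0,0,0,0,0,0,0,0,0,0,0,0,0,0]'

```text
time_s: 6.4
ee_pos: [488.6, -94.2, 188.5]
ee_rot: [-179.8, -0.1, 93.3]
force: [-0.5, -0.2, -5.6]
gripper_width: 23.7
```

```bash
python3 - <<'E'
from h import *
s,d=snap('wrist','w8.png'); print(s['ee_pos'],s['ee_rot'],s['force'],s['gripper_width'])
snap('scene','s8.png');snap('side','d8.png')
a=cv2.imread('pics/s8.png')[100:310,110:330];b=cv2.imread('pics/d8.png')[100:310,200:420]
cv2.imwrite('pics/z10.png',cv2.resize(np.hstack([a,b]),None,fx=1.8,fy=1.8,interpolation=cv2.INTER_CUBIC))
E
```

```text
[488.6268562  -94.15364938 188.4762484 ] [-1.79818937e+02 -5.16088491e-02  9.32981145e+01] [-0.53813363 -0.23319119 -5.57013874] 23.735547913683366
```

View pics/z10.png

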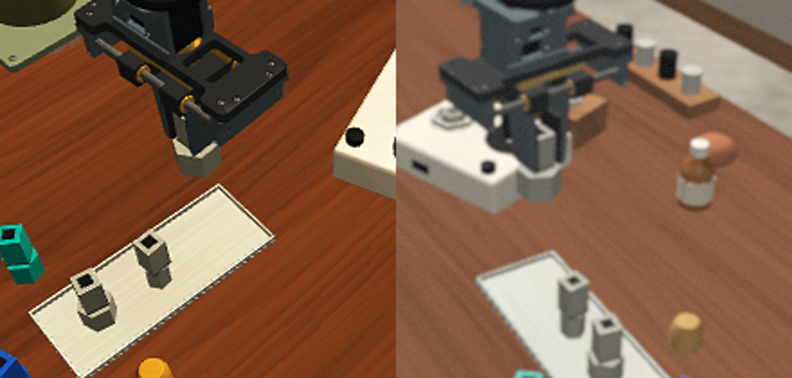

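C is held upright, and force reads about 5 N down. Carrying it over the nut with a 15.1° turn.

Emit:
arm_command --series '[0.0157,0.0813,0,0,0,0.0336,0.0157,0.0813,0,0,0,0.0336,0.0157,0.0813,0,0,0,0.0336,0.0157,0.0813,0,0,0,0.0336,0.0157,0.0813,0,0,0,0.0336,0.0157,0.0813,0,0,0,0.0336,0.0157,0.0813,0,0,0,0.0336,0.0157,0.0813,0,0,0,0.0336,0.0157,0.0813,0,0,0,0.0336,0.0157,0.0813,0,0,0,0.0336,0,0,0,0,0,0,0,0,0,0,0,0,0,0,0,0,0,0,0,0,0,0,0,0,0,0,0,0,0,0]'

```text
time_s: 7.8
ee_pos: [552.4, 229.6, 189.8]
ee_rot: [-180.0, 0.0, 108.3]
force: [-0.4, 0.1, -5.4]
gripper_width: 23.7
```

```bash
python3 - <<'E'
from h import *
for k in range(8):
    s,d=snap('wrist','w9.png'); print(s['ee_pos'].round(2),s['ee_rot'].round(2),s['force'].round(1),s['gripper_width'])
snap('scene','s9.png');snap('side','d9.png')
a=cv2.imread('pics/s9.png')[60:230,280:450];b=cv2.imread('pics/d9.png')[60:230,170:340]
cv2.imwrite('pics/z11.png',cv2.resize(np.hstack([a,b]),None,fx=2.3,fy=2.3,interpolation=cv2.INTER_CUBIC))
E
```

```text
[552.4  229.59 189.75] [-1.7996e+02  2.0000e-02  1.0833e+02] [-0.4  0.1 -5.4] 23.748729994080634
[552.52 229.7  189.96] [-1.7998e+02  1.0000e-02  1.0833e+02] [-0.1  0.5 -4.9] 23.57630026191489
[552.58 229.81 190.07] [-180.      0.    108.34] [-0.4 -0.1 -4.9] 23.859248047397017
[552.62 229.95 190.13] [179.99   0.   108.35] [-0.4  0.1 -5.1] 23.803359089248783
[552.65 230.11 190.16] [179.99   0.   108.36] [ 0.3  1.5 -5.1] 23.917123897736854
[552.66 230.25 190.15] [179.98  -0.   108.37] [-0.3 -0.4 -4.5] 24.008909171614455
[552.64 230.39 190.15] [179.98  -0.   108.38] [-0.   1.  -4.5] 23.9710673850791
[552.63 230.53 190.13] [179.98  -0.   108.39] [-0.1 -0.3 -5.3] 23.98012551457859
```

View pics/z11.png

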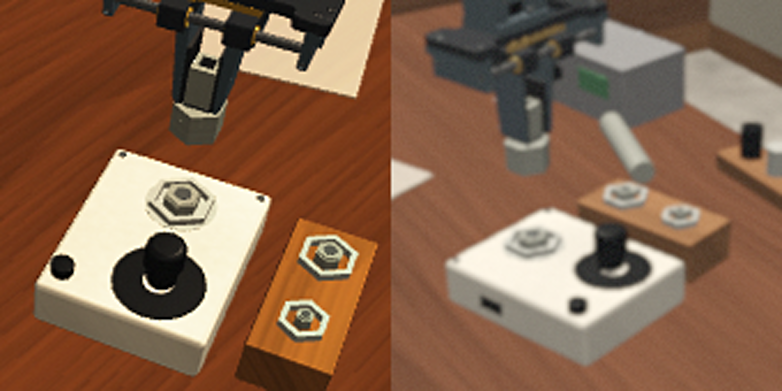

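View pics/w9.png

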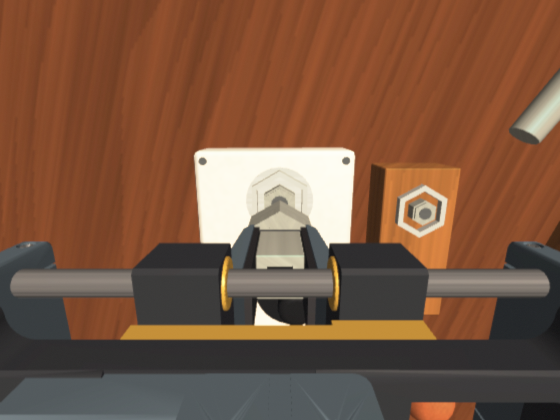

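The socket hangs above the nut with the foot's edges square to the wrist image, so the yaw matches. Lowering to just above the nut.

Emit:
arm_command --series '[0,0,-0.04,0,0,0,0,0,-0.05,0,0,0,0,0,-0.05,0,0,0,0,0,-0.03,0,0,0,0,0,-0.0125,0,0,0,0,0,0,0,0,0,0,0,0,0,0,0,0,0,0,0,0,0,0,0,0,0,0,0,0,0,0,0,0,0]'

```text
time_s: 9.13
ee_pos: [553.2, 231.0, 118.0]
ee_rot: [179.9, -0.0, 108.4]
force: [-0.1, 0.5, -5.5]
gripper_width: 23.7
```

```bash
python3 - <<'E'
from h import *
for k in range(4):
    s,d=snap('wrist','w10.png'); print(s['ee_pos'].round(2),s['ee_rot'].round(2),s['force'].round(1))
snap('scene','s10.png');snap('side','d10.png')
a=cv2.imread('pics/s10.png')[90:190,310:410];b=cv2.imread('pics/d10.png')[100:200,185:285]
cv2.imwrite('pics/z12.png',cv2.resize(np.hstack([a,b]),None,fx=4,fy=4,interpolation=cv2.INTER_CUBIC))
E
```

```text
[553.18 231.   117.97] [179.88  -0.   108.42] [-0.1  0.5 -5.5]
[552.98 230.95 117.77] [179.91  -0.   108.42] [ 0.1  0.5 -4.6]
[552.87 230.87 117.6 ] [179.93  -0.   108.42] [-0.3 -0.1 -5.3]
[552.79 230.85 117.43] [179.95  -0.   108.42] [-0.3  0.5 -4.6]
```

View pics/z12.png

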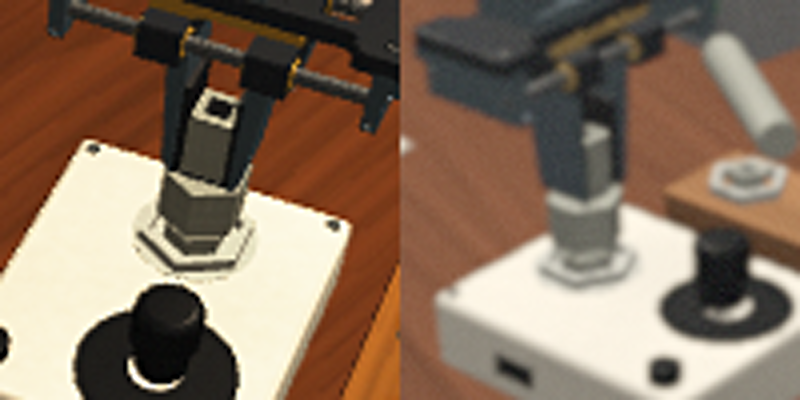

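Centred over the nut, z as expected. Lowering slowly onto it, watching force.

Emit:
arm_command --series '[0,0,-0.005,0,0,0,0,0,-0.005,0,0,0,0,0,-0.005,0,0,0,0,0,-0.005,0,0,0,0,0,0,0,0,0,0,0,0,0,0,0]'

```text
time_s: 9.93
ee_pos: [552.5, 230.8, 108.7]
ee_rot: [-180.0, 0.0, 108.4]
force: [0.2, -0.5, -5.2]
gripper_width: 23.0
```

Emit:
arm_command --series '[0,0,-0.005,0,0,0,0,0,-0.005,0,0,0,0,0,0,0,0,0,0,0,0,0,0,0]'

```text
time_s: 10.27
ee_pos: [552.5, 230.7, 104.8]
ee_rot: [-180.0, 0.0, 108.4]
force: [-0.6, -0.7, -4.5]
gripper_width: 23.7
```

Emit:
arm_command --series '[0,0,-0.005,0,0,0,0,0,-0.005,0,0,0,0,0,-0.005,0,0,0,0,0,0,0,0,0,0,0,0,0,0,0]'

```text
time_s: 10.68
ee_pos: [552.5, 230.7, 98.7]
ee_rot: [-180.0, 0.0, 108.4]
force: [-0.6, 0.7, -4.5]
gripper_width: 23.7
```

Emit:
arm_command --series '[0,0,-0.003,0,0,0,0,0,-0.003,0,0,0,0,0,0,0,0,0,0,0,0,0,0,0,0,0,0,0,0,0]'

```text
time_s: 11.1
ee_pos: [552.8, 230.9, 96.9]
ee_rot: [180.0, -0.0, 108.4]
force: [-0.0, -1.1, -0.9]
gripper_width: 24.2
```

Contact at the expected depth. A touch more to seat it, then check.

Emit:
arm_command --series '[0,0,-0.0015,0,0,0,0,0,0,0,0,0,0,0,0,0,0,0,0,0,0,0,0,0]'

```text
time_s: 11.43
ee_pos: [552.8, 230.9, 96.9]
ee_rot: [179.9, -0.0, 108.4]
force: [-3.0, -0.8, 6.3]
gripper_width: 23.6
```

```bash
python3 - <<'E'
from h import *
for k in range(4):
    s,d=snap('wrist','w11.png'); print(s['ee_pos'].round(2),s['ee_rot'].round(2),s['force'].round(1),s['torque'].round(2),s['gripper_width'])
snap('scene','s11.png');snap('side','d11.png')
a=cv2.imread('pics/s11.png')[90:190,310:410];b=cv2.imread('pics/d11.png')[100:200,185:285]
cv2.imwrite('pics/z13.png',cv2.resize(np.hstack([a,b]),None,fx=4,fy=4,interpolation=cv2.INTER_CUBIC))
E
```

```text
[552.8  230.89  96.89] [179.94  -0.   108.42] [-3.  -0.8  6.3] [-0.18  0.44 -0.02] 23.604014068355564
[552.81 230.85  96.87] [179.94  -0.   108.42] [-2.6 -1.2  6.2] [-0.13  0.35 -0.01] 23.852355073834662
[552.82 230.83  96.88] [179.94  -0.   108.42] [-3.4 -0.9  5.8] [-0.12  0.4   0.02] 24.115852623597306
[552.82 230.88  96.91] [179.94  -0.   108.42] [-2.1 -0.7  5.3] [-0.14  0.35  0.03] 23.77581490640511
```

View pics/z13.png

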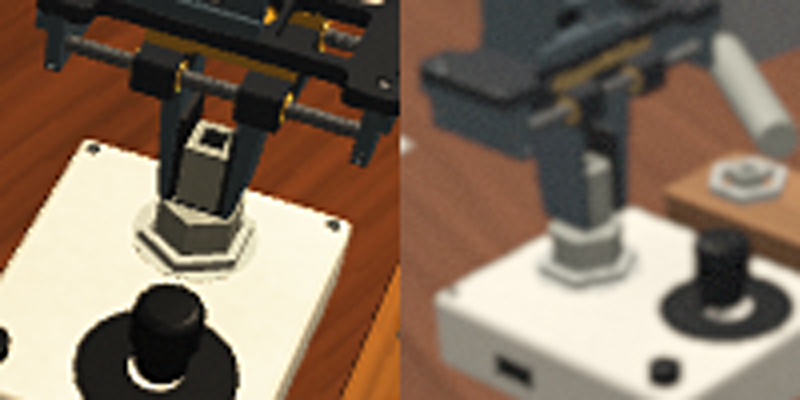

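View pics/s11.png

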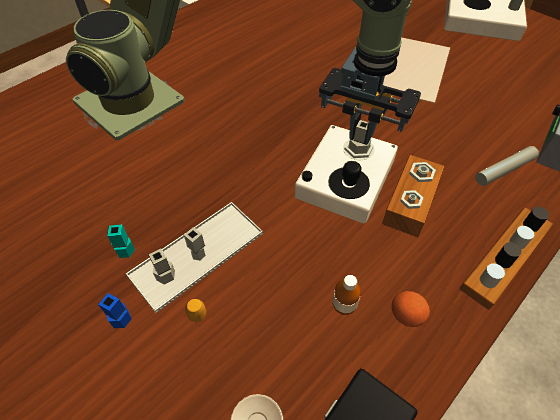

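```bash
python3 - <<'E'
from h import *
S=load('s11.png'); r=ray(S,unz((214,137),4,(310,90)))
for z in (112,120,128,134): print(z,plane(r,z)[:2].round(1))
r=ray(load('s10.png'),unz((219,105),4,(310,90)))
for z in (132,140,148): print(z,plane(r,z)[:2].round(1))
env.job_done(); s=env.state(); print(s['time_s'],s['ee_pos'],s['force'],s['gripper_width'])
E
```

```text
112 [547.6 240.3]
120 [552.3 232.4]
128 [556.9 224.6]
134 [560.4 218.7]
132 [546.3 241.4]
140 [551.1 233.3]
148 [555.9 225.2]
the job is handed in; nothing more can be done
the job is handed in; nothing more can be done
```

The socket that fits is on the nut: fully down, upright and still gripped at 45 N. I handed the job in at about 11.8 s.

**Choice of socket:** I measured before trying any. The nut came out at about 29.5 mm across flats at its top, which makes it the 30 mm one. The socket at the foot-facing end of the tray measured about 40 mm across its skirt, which matches. It was the first and only one I tried, so the other two never left the tray.

**Last checks:**
- **Depth:** The socket dropped past the nut's top and the collar with no force. It met the foot's top with the TCP at z 96.9, where I expected 97.0. The contact force was about 6 N.
- **Position:** In the scene view, the socket's top lies on the nut axis to within about 1.5 mm at the expected height of 120 mm.
- **Tilt:** The tool was within 0.1° of upright.
- **Rest of the desk:** In the last scene picture, the other two sockets stand in the tray. Nothing else appears to have moved.

**Not checked:** The socket's top was hidden in the side view, so its final height rests on one camera plus the arm's reading. A small sideways force of about 3 N remained on the tool. The state could not be read after handing in.

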